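# Zero a spectrophotometer and read the sample by fingertip

## Task

Take a reading on the white spectrophotometer with light touches of the closed fingertips: push the open chamber lid down shut, tap the round key to zero on the blank, push the knob of the cell-changer rod on the right side all the way in so that the sample enters the beam, then tap the wide oblong key to read. Keep this order: zeroing needs the lid shut and the rod still out, reading needs the rod fully in. Do not press the two small arrow keys, lift nothing, and leave the cuvettes in the changer and the things around the instrument in place.

Things in the scene. Friction and masses are not known exactly. Their poses are not given: they have to be found in the camera images.
- spectro: white bench spectrophotometer, 264 mm deep (x), 316 wide (y), 110 high to its rear deck, fixed; origin on the bench under its middle; x from front (key panel, robot side) to back, y to its left, z up. The front 100 mm is a key panel rising 0.20 rad to the back (77 to 97 mm high). Behind it the sample chamber, 90 x 124 mm, centred at x = 40 mm, y = 0, under a grey lid.
- lid (a joint): angle of the chamber lid in rad: 0 shut, grows as it opens upward about a hinge at the back of the chamber, stop at 1.2. Light lid with a damped friction hinge: it stays where it is left above about 0.4, a push under 1 N moves it down, and below about 0.3 it eases shut by itself (last 0.1 rad in about half a second). Its shut stop is rigid. Starts open at 0.5 to 0.8.
- lid_hinge (a point): middle of the rear edge of the lid's outer face, 12 mm off the hinge line (along the lid's normal), which runs along the instrument's y at x = 94 mm, z = 110 mm in the instrument's frame; the shut lid's top face is at z = 122 mm
- lid_front (a point): middle of the lid's free front edge on its outer face: 112 mm in front of the hinge line, 12 mm above it when shut. Lid 114 mm long, 148 wide, 11 thick, with a thin 16 mm finger tab in front. Press on the outer face, behind this edge (straight down 40 mm in front of the hinge line shuts it); a flat tip on the steep front edge itself can jam by friction.
- zero_key (a joint): travel of the round zero key in m, along the normal of the sloping panel: 0 up, 0.005 fully down; spring 1.5 N at the top to 4 N at the bottom; it registers at 0.0025 and springs back
- zero_top (a point): centre of the top of the round zero key, 23 mm in diameter, on the left of the key panel, 8 mm proud of it; z is the panel's normal (pressing goes along -z; straight down works as well)
- read_key (a joint): travel of the oblong read key in m, same spring, travel and direction as the zero key; registers at 0.0025
- read_top (a point): centre of the top of the oblong read key, 46 mm wide (along y) and 20 mm deep, on the right of the key panel, 8 mm proud of it; z is the panel's normal
- up_key (a joint): travel of the left one of the two small square arrow keys (14 mm, 3 mm proud of the panel), at the front of the panel under the display, 16 mm left of the middle; not to be pressed
- down_key (a joint): travel of the right one of the two small arrow keys, 16 mm right of the middle; not to be pressed
- rod (a joint): travel of the cell-changer rod in m: 0 pulled out (blank in the beam), 0.030 pushed fully in against its stop (sample in the beam). It slides along the instrument's +y, stays where it is left, friction about 1.5 N. The stop is rigid.
- knob_face (a point): centre of the flat outer face of the black round knob (26 mm in diameter, 14 mm thick) on the rod's end, which sticks out of the instrument's right side 80 mm above the bench; the face looks along the instrument's -y; with the rod out it stands 62 mm from the side wall, pushed in 32 mm
- blank_cell: clear empty-looking cuvette, 12 x 12 x 45 mm, standing loose in the changer's left pocket; origin at the centre of its foot, z up. It rides with the rod.
- sample_cell: cuvette with pink content, 12 x 12 x 45 mm, standing loose in the changer's right pocket, 30 mm to the right of the blank; origin at the centre of its foot. The beam crosses the chamber at y = 0 of the instrument.
- cell_box: bystander: blue open box of cuvettes, 60 x 110 x 36 mm, left of the instrument; origin under its centre
- sample_vial: bystander: white-capped vial, 27 mm in diameter, 57 mm high, left of the instrument's key panel; origin under its centre
- pen: bystander: white and red marker, 135 mm long, 16 mm thick, lying in front of the instrument; origin under its centre

How it is judged:
By the outcome, as a careful person would: the job done as asked, in the order asked, and still so for the second after the job is handed in, with the robot touching nothing.
It also fails if it takes over 58 s, if anything falls off the work surface, if the arm or the gripper's body presses on something with over 40 N, if the wrist force passes 120 N, or if a joint passes its speed limit or range.

## Robot

A 6-joint arm with a two-finger parallel gripper is mounted at the origin on a cart in front of the work surface, level with it; the furniture and walls round the work are solid. World frame = base frame: x ahead of the robot, y to its left, z up, the work surface at z = 0. Lengths are in m, angles in rad, forces in N, time in s.
With the tool pointing down it reaches from about 0.275 to 0.725 m from the base axis. Payload 5.6 kg.
Tool frame: the origin (TCP) lies midway between the tips of the shut fingers; the grasp point (between the pads) lies 19 mm behind it; x points along the fingers, y is the direction in which the jaws open and shut, and the axes are right-handed (so a half turn about x gives the same grasp; the last joint's range is limited). The gripper opens to 85 mm and grips with 20 to 120 N. Pads are 22 mm wide; open, the fingers measure 114 mm over their backs; the gripper's body (76 mm by 85 mm) begins 54 mm behind the grasp point. The pads swing forward as they close: fully open they stand 13 mm farther back than shut.
Start: joints at [-1.036, 0.255, 0.108, 0, -1.424, -0.285], TCP at [0.136, -0.533, 0.231] pointing down, gripper open.
Joint ranges: [-2.95, 2.95], [-1.21, 1.97], [-1.09, 1.5], [-2.87, 1.71], [-2.94, -0.07], [-3.05, 3.05]. Speed limits (rad/s): [2.57, 2.57, 3.14, 3.14, 3.14, 3.14].

## Interface

Orientations are given as a rotation vector (axis times angle).
In Python, from plant import robot gives the robot as it stands.
- The arm moves only by the tool move_arm, never from a script. Its argument "series" is a list of rows, each a list of 3 entries, a list of its own where there are three numbers: the shift along the tool's x, y, z in m, then the turn, a rotation vector about the tool's x, y, z in rad, then the opening in per cent of the stroke, from 0 (shut) to 100 (fully open). In form: [[[x, y, z], [ax, ay, az], hand], ...]. A call has 1 to 12 rows; each row is the pose to reach, as a shift and turn from the pose commanded when the call began, along the tool's axes at that moment; what a row does not reach only later rows make up. A row lasts 1/8 s, in which the tool goes at most 62.5 mm and 10.7 degrees, less where a joint would pass 70% of its speed; a pose out of reach is approached as far as the arm can. A call with a gripper value outside its range is refused whole. The fingers move at their own pace and stop on an object; the grip force is fixed at half the most. Time passes only in rows, so rows that repeat a pose let the fingers close. It gives the time, the measured TCP pose, the force and the opening at its end, in the units of the state.
- robot.state(): the state, without advancing time (a new reading comes with each control period).
- robot.read_camera(name): name is "side" or "top" or "wrist"; returns (picture, depth): 420x560x3 uint8, red, green, blue; 420x560 float32, m along the optical axis (not along the pixel's ray), 0 where there is no reading.
- robot.camera_model(name): a dict with "fx", "fy", "cx", "cy" (pixels), "position" and "rotation" of the camera in the world. Camera axes: x right, y up, looking along -z (the intrinsics and any distortion apply to the point x, -y, -z); pixel columns grow to the right and rows downward; lengths in m; the calibration is good to about 2 mm. A picture is of the moment at which its call begins: read the wrist's pose just before it. camera_model takes no time and is no camera call; for the wrist camera it gives the pose at the moment of the call.
- robot.hand_in(): hands the job in, once; it reports no verdict.
The state is a dict: "clock": time; "qpos": joint angles; "joint_vel": joint speeds; "joint_efforts": joint torques, N m; "ee_pos": TCP position; "tool_rot": TCP orientation; "wrist_force": force on the tool from outside, world axes, zero at the start; "torque": the same for the moment, N m; "grip_width": finger opening in m.
Only numpy, scipy, OpenCV 4.12 (cv2) and the standard library are available. Lean on these libraries where they do the work, as an engineer would, in place of code of your own. Each camera call takes 0.05 s, during which the arm holds its last target. There are 200 camera calls.

## Working session

There is one attempt and no reset: what is moved stays moved. The work goes in short steps, Python scripts to look and compute and a tool call to move; the robot and the scene stay as the last step left them, time stands still between calls to the robot, and variables do not carry over. Pictures are saved under pics/ and viewed, about 8 in all and at most 12, crops included, and the job is handed in when it is done.

Besides the shell and the picture viewer there is one more tool, called after ">>>" by a JSON object that holds its "api" and its "payload". move_arm: Moves the arm, as the interface text tells. Its arguments: {"type":"object","properties":{"series":{"type":"array"}},"required":["series"]}

```bash
mkdir -p pics; ls; python3 - <<'E'
from plant import robot
import cv2,numpy as np
s=robot.state();print({k:np.round(v,3) for k,v in s.items()})
for n in("top","side"):
    p,d=robot.read_camera(n);cv2.imwrite(f"pics/{n}0.png",p[:,:,::-1]);np.save(f"pics/{n}0.npy",d)
    m=robot.camera_model(n);print(n,m)
E
```

```text
pics
{'clock': np.float64(0.0), 'qpos': array([-1.036e+00,  2.560e-01,  1.070e-01, -1.000e-03, -1.424e+00,
       -2.850e-01]), 'joint_vel': array([-0.001,  0.   ,  0.001,  0.   , -0.   , -0.001]), 'joint_efforts': array([-1.0000e-03, -3.8663e+01,  2.3794e+01,  5.3650e+00, -6.0000e-03,
        0.0000e+00]), 'ee_pos': array([ 0.136, -0.532,  0.23 ]), 'tool_rot': array([-0.195,  1.562,  0.198]), 'wrist_force': array([-1.145,  0.06 ,  0.309]), 'torque': array([-0.019, -0.059, -0.057]), 'grip_width': np.float64(0.085)}
top {'fx': 384.37123150201415, 'fy': 384.37123150201415, 'cx': 278.9181387936591, 'cy': 206.77082010118502, 'position': array([0.36530902, 0.25854692, 0.91581036]), 'rotation': array([ 0.15144905, -0.18385221, -1.7342607 ])}
side {'fx': 477.43510007823744, 'fy': 477.43510007823744, 'cx': 281.68686519917514, 'cy': 212.03325527619245, 'position': array([0.46608491, 1.26111504, 0.56639958]), 'rotation': array([ 0.05365491, -1.63904913, -2.57645868])}
```

View pics/top0.png

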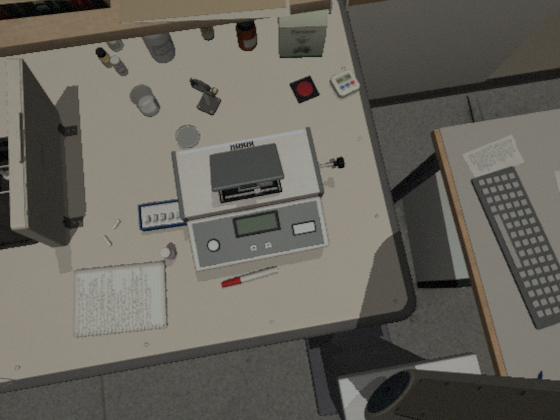

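View pics/side0.png

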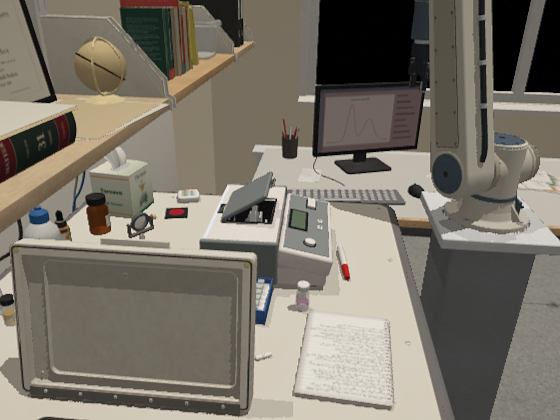

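The top view shows the round key at about (213,245), the oblong key at (304,228), the open lid at (212–283,147–190) and the knob at (340,162).

```bash
cat > h.py <<'E'
import numpy as np,cv2
from scipy.spatial.transform import Rotation as R
from plant import robot
def pts(m,d,uv):
    uv=np.atleast_2d(uv);z=d[uv[:,1].astype(int),uv[:,0].astype(int)]
    c=np.c_[(uv[:,0]-m['cx'])/m['fx']*z,-(uv[:,1]-m['cy'])/m['fy']*z,-z]
    return R.from_rotvec(m['rotation']).apply(c)+m['position']
E
python3 - <<'E'
from h import *
m=robot.camera_model("top");d=np.load("pics/top0.npy");p=cv2.imread("pics/top0.png")
for n,uv in dict(zero=(213,245),read=(304,228),knob=(341,162),lidTL=(215,153),lidTR=(276,148),lidBL=(214,187),lidBR=(281,178),lidmid=(247,168),panFL=(196,266),panFR=(324,244),bkL=(180,153),bkR=(308,133),pen=(250,277),deskR=(360,200)).items():
    print(n,np.round(pts(m,d,uv)[0],3))
c=p[120:280,160:360];cv2.imwrite("pics/c1.png",cv2.resize(c,None,fx=4,fy=4,interpolation=cv2.INTER_CUBIC)[:600])
E
```

```text
zero [0.479 0.381 0.089]
read [0.482 0.181 0.09 ]
knob [0.615 0.072 0.091]
lidTL [0.674 0.345 0.119]
lidTR [0.66  0.212 0.126]
lidBL [0.581 0.35  0.178]
lidBR [0.578 0.216 0.173]
lidmid [0.616 0.28  0.157]
panFL [0.442 0.425 0.077]
panFR [0.442 0.143 0.074]
bkL [0.691 0.422 0.109]
bkR [0.689 0.135 0.11 ]
pen [0.402 0.318 0.016]
deskR [ 0.54   0.025 -0.   ]
```

View pics/c1.png

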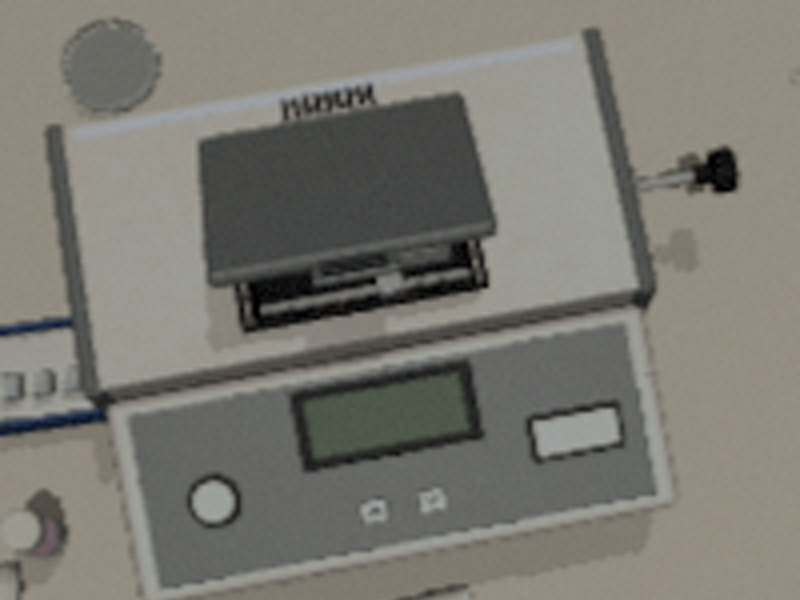

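```bash
cat >> h.py <<'E'
def rel(target,Rt=None):
    s=robot.state();r=R.from_rotvec(s['tool_rot'])
    o=r.inv().apply(np.array(target)-s['ee_pos'])
    t=np.zeros(3) if Rt is None else (r.inv()*Rt).as_rotvec()
    print('clock %.2f pos %s force %s  shift %s turn %s'%(s['clock'],np.round(s['ee_pos'],4),np.round(s['wrist_force'],2),np.round(o,4),np.round(t,3)))
DOWN=R.from_matrix(np.array([[0,0,-1],[0,1,0],[1,0,0]]).T)  # placeholder, columns set below
DOWN=R.from_matrix(np.column_stack([[0,0,-1],[0,1,0],[1,0,0]]))
E
python3 - <<'E'
from h import *
print(np.round(R.from_rotvec(robot.state()['tool_rot']).as_matrix(),3))
rel([.62,.28,.25],DOWN)
m=robot.camera_model("top");d=np.load("pics/top0.npy")
uv=np.stack(np.meshgrid(np.arange(160,360),np.arange(120,280)),-1).reshape(-1,2);P=pts(m,d,uv)
u=cv2.imread("pics/top0.png")[uv[:,1],uv[:,0]].astype(int)
# knob: dark points above the bench right of the wall
k=(P[:,1]<.115)&(P[:,2]>.05)&(P[:,2]<.1)&(P[:,0]>.55);print('knob',k.sum(),P[k].min(0),P[k].max(0))
k&=P[:,1]<.085;print(np.median(P[k],0))
# deck points
k=(abs(P[:,2]-.110)<.004)&(P[:,0]>.5)&(P[:,1]>.1);print('deck',np.percentile(P[k],[.5,99.5],axis=0))
k=(P[:,2]>.06)&(P[:,2]<.1)&(P[:,0]<.56)&(P[:,1]>.11)&(P[:,1]<.46);print('panel',np.percentile(P[k],[.3,99.7],axis=0))
# lid plane
k=(abs(P[:,1]-.28)<.05)&(P[:,2]>.118)&(P[:,0]>.57)
c=np.polyfit(P[k][:,0],P[k][:,2],1);print('lid',k.sum(),c,np.arctan(-c[0]),P[k].min(0),P[k].max(0))
for n,x,y in(('zero',.479,.381),('read',.482,.181)):
    k=(np.hypot(P[:,0]-x,P[:,1]-y)<.035)&(u.min(1)>150);print(n,k.sum(),P[k].mean(0),P[k].min(0),P[k].max(0))
E
```

```text
[[-0.001 -0.247  0.969]
 [ 0.002  0.969  0.247]
 [-1.     0.002 -0.   ]]
clock 0.10 pos [ 0.1359 -0.5325  0.2305] force [0.21 0.16 1.04]  shift [-0.0184  0.6676  0.6699] turn [ 0.25  -0.    -0.002]
knob 132 [0.60677416 0.06584328 0.07353198] [0.63076421 0.11387202 0.09433319]
[0.61689074 0.07460898 0.08896906]
deck [[0.54899078 0.12896335 0.10603085]
 [0.70071973 0.44112608 0.1120471 ]]
panel [[0.4334249  0.13335629 0.06724777]
 [0.5528823  0.43125826 0.09847114]]
lid 1834 [-0.58755241  0.51768394] 0.5312165832745415 [0.57002182 0.23002456 0.11810889] [0.67617682 0.32999222 0.18109575]
zero 55 [0.47874023 0.38117365 0.08981711] [0.47039163 0.37206053 0.08564927] [0.48762406 0.38950191 0.09322118]
read 135 [0.48298715 0.18164753 0.08954984] [0.47484947 0.1609445  0.08537161] [0.49071244 0.20182498 0.09421177]
```

>>> {"api": "move_arm", "payload": {"series": [[[-0.02,0.06,0.06],[0.1,0,0],0],[[-0.02,0.1,0.1],[0.2,0,0],0],[[-0.02,0.14,0.14],[0.25,0,0],0],[[-0.02,0.18,0.18],[0.25,0,0],0],[[-0.02,0.22,0.22],[0.25,0,0],0],[[-0.02,0.26,0.26],[0.25,0,0],0],[[-0.02,0.3,0.3],[0.25,0,0],0],[[-0.02,0.34,0.34],[0.25,0,0],0],[[-0.02,0.38,0.38],[0.25,0,0],0],[[-0.02,0.42,0.42],[0.25,0,0],0],[[-0.02,0.46,0.46],[0.25,0,0],0],[[-0.02,0.5,0.5],[0.25,0,0],0]]}}

```text
clock: 1.6
ee_pos: [0.4973, 0.077, 0.251]
tool_rot: [-0.0, 1.571, 0.0]
wrist_force: [0.6, -1.2, 0.4]
grip_width: -0.0001
```

```bash
python3 -c "
from h import *
rel([.619,.285,.21],DOWN)"
```

```text
clock 1.60 pos [0.4973 0.077  0.251 ] force [ 0.58 -1.18  0.43]  shift [0.041  0.208  0.1218] turn [ 0. -0.  0.]
```

>>> {"api": "move_arm", "payload": {"series": [[[0,0.04,0.03],[0,0,0],0],[[0,0.08,0.06],[0,0,0],0],[[0,0.12,0.09],[0,0,0],0],[[0.01,0.16,0.12],[0,0,0],0],[[0.03,0.19,0.122],[0,0,0],0],[[0.041,0.208,0.122],[0,0,0],0],[[0.041,0.208,0.122],[0,0,0],0],[[0.041,0.208,0.122],[0,0,0],0]]}}

```text
clock: 2.6
ee_pos: [0.6188, 0.2825, 0.2116]
tool_rot: [0.001, 1.569, -0.0]
wrist_force: [-0.5, -0.2, 0.3]
grip_width: 0.0004
```

```bash
python3 -c "
from h import *
rel([.619,.285,.128],DOWN)"
```

```text
clock 2.60 pos [0.6188 0.2825 0.2116] force [-0.52 -0.2   0.29]  shift [0.0836 0.0025 0.0001] turn [-0.     0.001 -0.   ]
```

Descend slowly to z≈0.128 (lid about 0.15 rad there), then wait for it to ease shut.

>>> {"api": "move_arm", "payload": {"series": [[[0.03,0,0],[0,0,0],0],[[0.046,0,0],[0,0,0],0],[[0.052,0,0],[0,0,0],0],[[0.058,0,0],[0,0,0],0],[[0.064,0,0],[0,0,0],0],[[0.069,0,0],[0,0,0],0],[[0.074,0,0],[0,0,0],0],[[0.078,0,0],[0,0,0],0],[[0.082,0,0],[0,0,0],0],[[0.083,0,0],[0,0,0],0],[[0.083,0,0],[0,0,0],0],[[0.083,0,0],[0,0,0],0]]}}

```text
clock: 4.1
ee_pos: [0.619, 0.2832, 0.1275]
tool_rot: [0.0, 1.57, -0.0]
wrist_force: [-0.2, -0.5, 0.0]
grip_width: 0.0001
```

>>> {"api": "move_arm", "payload": {"series": [[[-0.03,0,0],[0,0,0],0],[[-0.06,0,-0.01],[0,0,0],0],[[-0.06,0.04,-0.04],[0,0,0],0],[[-0.06,0.07,-0.08],[0,0,0],0],[[-0.06,0.098,-0.12],[0,0,0],0],[[-0.03,0.098,-0.14],[0,0,0],0],[[-0.01,0.098,-0.14],[0,0,0],0],[[-0.01,0.098,-0.14],[0,0,0],0],[[-0.01,0.098,-0.14],[0,0,0],0]]}}

```text
clock: 5.22
ee_pos: [0.4797, 0.3815, 0.1384]
tool_rot: [0.001, 1.569, 0.0]
wrist_force: [-0.6, -0.2, 0.2]
grip_width: -0.0004
```

```bash
python3 - <<'E'
from h import *
p,d=robot.read_camera("top");m=robot.camera_model("top");cv2.imwrite("pics/t2.png",cv2.resize(p[120:280,160:360,::-1],None,fx=3,fy=3))
uv=np.stack(np.meshgrid(np.arange(160,360),np.arange(120,280)),-1).reshape(-1,2);P=pts(m,d,uv)
k=(abs(P[:,1]-.25)<.03)&(P[:,2]>.116)&(P[:,0]>.58)&(P[:,0]<.65)&(P[:,2]<.19)
print(k.sum(),np.polyfit(P[k][:,0],P[k][:,2],1),np.median(P[k][:,2]))
rel([.479,.381,.09],DOWN)
E
```

```text
865 [-0.00241946  0.12300024] 0.12155388558624036
clock 5.28 pos [0.4798 0.3815 0.1386] force [ 0.82 -0.88 -1.45]  shift [ 0.0486 -0.0006 -0.0009] turn [-0.001  0.002 -0.001]
```

View pics/t2.png

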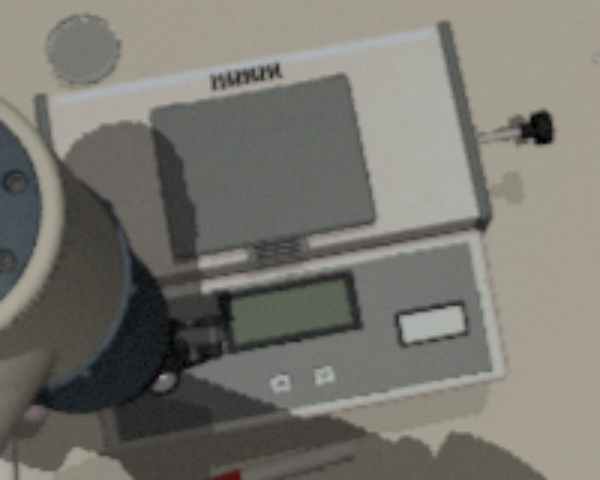

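Lid is flat at z=0.1216, so it's shut. Next, the zero key.

>>> {"api": "move_arm", "payload": {"series": [[[0.03,0,0],[0,0,0],0],[[0.042,0,0],[0,0,0],0],[[0.046,0,0],[0,0,0],0],[[0.048,0,0],[0,0,0],0],[[0.05,0,0],[0,0,0],0],[[0.051,0,0],[0,0,0],0],[[0.051,0,0],[0,0,0],0]]}}

```text
clock: 6.15
ee_pos: [0.4797, 0.3814, 0.0871]
tool_rot: [0.001, 1.569, 0.001]
wrist_force: [1.2, -1.6, 4.6]
grip_width: -0.0003
```

```bash
python3 -c "
from h import *
rel([.479,.381,.085],DOWN)"
```

```text
clock 6.15 pos [0.4797 0.3814 0.0871] force [ 1.24 -1.63  4.62]  shift [ 0.0021 -0.0004 -0.0007] turn [-0.     0.002 -0.001]
```

>>> {"api": "move_arm", "payload": {"series": [[[0.001,0,0],[0,0,0],0],[[0.001,0,0],[0,0,0],0]]}}

```text
clock: 6.4
ee_pos: [0.4797, 0.3814, 0.0865]
tool_rot: [0.001, 1.569, 0.001]
wrist_force: [0.4, -2.1, 6.9]
grip_width: -0.0001
```

>>> {"api": "move_arm", "payload": {"series": [[[0.001,0,0],[0,0,0],0],[[0.001,0,0],[0,0,0],0]]}}

```text
clock: 6.65
ee_pos: [0.4798, 0.3815, 0.0864]
tool_rot: [0.001, 1.568, 0.001]
wrist_force: [-1.4, -4.1, 10.9]
grip_width: 0.0
```

>>> {"api": "move_arm", "payload": {"series": [[[-0.03,0,0],[0,0,0],0],[[-0.08,0,0],[0,0,0],0],[[-0.13,-0.02,0.01],[0,0,0],0],[[-0.13,-0.07,0.03],[0,0,0],0],[[-0.13,-0.12,0.05],[0,0,0],0],[[-0.13,-0.17,0.07],[0,0,0.1],0],[[-0.13,-0.22,0.09],[0,0,0.2],0],[[-0.13,-0.27,0.11],[0,0,0.3],0],[[-0.13,-0.32,0.13],[0,0,0.4],0],[[-0.13,-0.36,0.137],[0,0,0.5],0],[[-0.13,-0.37,0.137],[0,0,0.5],0],[[-0.13,-0.37,0.137],[0,0,0.5],0]]}}

```text
clock: 8.15
ee_pos: [0.616, 0.011, 0.2137]
tool_rot: [0.394, 1.535, 0.391]
wrist_force: [1.1, 0.1, -0.0]
grip_width: -0.0001
```

```bash
python3 - <<'E'
from h import *
T=R.from_euler('x',.5)*DOWN
rel([.617,.018,.073],T)
p,d=robot.read_camera("top");m=robot.camera_model("top")
uv=np.stack(np.meshgrid(np.arange(160,360),np.arange(120,280)),-1).reshape(-1,2);P=pts(m,d,uv)
k=(P[:,1]<.118)&(P[:,1]>.055)&(P[:,2]>.05)&(P[:,2]<.1)&(P[:,0]>.58)&(P[:,0]<.66);print('knob',k.sum(),P[k].min(0),P[k].max(0))
cv2.imwrite("pics/t3.png",cv2.resize(p[120:280,160:400,::-1],None,fx=3,fy=3))
E
```

```text
clock 8.15 pos [0.616  0.011  0.2137] force [ 1.15  0.08 -0.04]  shift [ 0.1268 -0.0614  0.0011] turn [-0.002  0.    -0.   ]
knob 135 [0.60721696 0.06601686 0.07437063] [0.63076605 0.11628651 0.09450077]
```

View pics/t3.png

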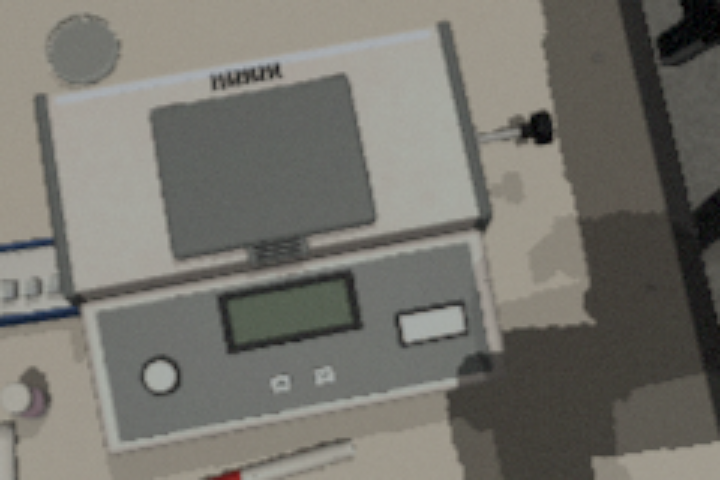

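>>> {"api": "move_arm", "payload": {"series": [[[0.04,-0.02,0.003],[0,0,0],0],[[0.08,-0.04,0.003],[0,0,0],0],[[0.11,-0.053,0.003],[0,0,0],0],[[0.127,-0.061,0.003],[0,0,0],0],[[0.127,-0.061,0.003],[0,0,0],0],[[0.127,-0.061,0.003],[0,0,0],0]]}}

```text
clock: 8.95
ee_pos: [0.6198, 0.0188, 0.0753]
tool_rot: [0.39, 1.532, 0.393]
wrist_force: [0.1, -0.2, 0.9]
grip_width: 0.0
```

>>> {"api": "move_arm", "payload": {"series": [[[0.007,0.013,0],[0,0,0],0],[[0.011,0.02,0],[0,0,0],0],[[0.014,0.025,0],[0,0,0],0],[[0.017,0.031,0],[0,0,0],0],[[0.02,0.036,0],[0,0,0],0],[[0.022,0.041,0],[0,0,0],0],[[0.025,0.045,0],[0,0,0],0],[[0.026,0.048,0],[0,0,0],0],[[0.027,0.05,0],[0,0,0],0],[[0.027,0.05,0],[0,0,0],0]]}}

```text
clock: 10.2
ee_pos: [0.6188, 0.0756, 0.0738]
tool_rot: [0.392, 1.535, 0.392]
wrist_force: [0.0, -0.9, -0.8]
grip_width: -0.0002
```

>>> {"api": "move_arm", "payload": {"series": [[[0.001,0.002,0],[0,0,0],0],[[0.002,0.0035,0],[0,0,0],0],[[0.002,0.0035,0],[0,0,0],0]]}}

```text
clock: 10.58
ee_pos: [0.6188, 0.0796, 0.0738]
tool_rot: [0.392, 1.535, 0.392]
wrist_force: [-0.8, -0.9, -0.5]
grip_width: -0.0
```

>>> {"api": "move_arm", "payload": {"series": [[[0.001,0.002,0],[0,0,0],0],[[0.0015,0.0025,0],[0,0,0],0],[[0.0015,0.0025,0],[0,0,0],0]]}}

```text
clock: 10.95
ee_pos: [0.6188, 0.0825, 0.0738]
tool_rot: [0.392, 1.535, 0.392]
wrist_force: [-1.4, -1.3, 0.2]
grip_width: 0.0004
```

```bash
python3 - <<'E'
from h import *
rel([.617,.08,.073])
p,d=robot.read_camera("top");cv2.imwrite("pics/t4.png",cv2.resize(p[120:220,260:380,::-1],None,fx=5,fy=5))
E
```

```text
clock 10.95 pos [0.6188 0.0825 0.0738] force [-1.44 -1.3   0.23]  shift [-0.0005 -0.0025 -0.0018] turn [0. 0. 0.]
```

View pics/t4.png

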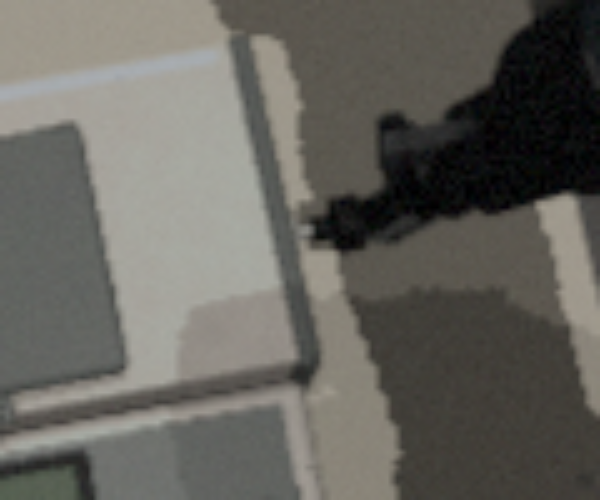

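The view shows the tip on the knob at about (340,230) in the crop, and the knob has moved in. I'll continue until the force shows the stop.

>>> {"api": "move_arm", "payload": {"series": [[[0.001,0.002,0],[0,0,0],0],[[0.002,0.0035,0],[0,0,0],0],[[0.002,0.0035,0],[0,0,0],0]]}}

```text
clock: 11.38
ee_pos: [0.6189, 0.0863, 0.0737]
tool_rot: [0.392, 1.535, 0.392]
wrist_force: [-1.0, -2.6, -0.1]
grip_width: -0.0001
```

>>> {"api": "move_arm", "payload": {"series": [[[0.001,0.002,0],[0,0,0],0],[[0.0015,0.0025,0],[0,0,0],0],[[0.0015,0.0025,0],[0,0,0],0]]}}

```text
clock: 11.75
ee_pos: [0.6189, 0.0866, 0.0737]
tool_rot: [0.389, 1.535, 0.389]
wrist_force: [-2.3, -9.0, 3.4]
grip_width: 0.0001
```

The rod is against its stop (9 N with no further travel). Now back off and go above the read key.

>>> {"api": "move_arm", "payload": {"series": [[[-0.014,-0.026,0],[0,0,0],0],[[-0.029,-0.053,0],[0,0,0],0],[[-0.073,-0.029,0],[0,0,0],0],[[-0.117,-0.005,0],[0,0,0],0],[[-0.143,0.01,0],[0,0,0],0],[[-0.114,0.062,-0.05],[0,0,-0.15],0],[[-0.09,0.106,-0.1],[0,0,-0.3],0],[[-0.069,0.146,-0.137],[0,0,-0.4],0],[[-0.069,0.146,-0.137],[0,0,-0.5],0],[[-0.069,0.146,-0.137],[0,0,-0.5],0],[[-0.069,0.146,-0.137],[0,0,-0.5],0]]}}

```text
clock: 13.12
ee_pos: [0.4819, 0.1847, 0.204]
tool_rot: [0.001, 1.571, 0.001]
wrist_force: [0.3, -0.6, -0.0]
grip_width: -0.0002
```

```bash
python3 - <<'E'
from h import *
rel([.482,.181,.09],DOWN)
p,d=robot.read_camera("top");m=robot.camera_model("top")
uv=np.stack(np.meshgrid(np.arange(160,400),np.arange(120,280)),-1).reshape(-1,2);P=pts(m,d,uv)
k=(P[:,1]<.122)&(P[:,1]>.055)&(P[:,2]>.05)&(P[:,2]<.1)&(P[:,0]>.58)&(P[:,0]<.66);print('knob',k.sum(),P[k].min(0),P[k].max(0))
cv2.imwrite("pics/t5.png",cv2.resize(p[120:280,160:360,::-1],None,fx=3,fy=3))
E
```

```text
clock 13.12 pos [0.4819 0.1847 0.204 ] force [ 0.25 -0.62 -0.03]  shift [ 1.14e-01 -3.90e-03  1.00e-04] turn [ 0.    -0.    -0.002]Traceback (most recent call last):
  File "<stdin>", line 5, in <module>
    return umr_minimum(a, axis, None, out, keepdims, initial, where)
ValueError: zero-size array to reduction operation minimum which has no identity
```

>>> {"api": "move_arm", "payload": {"series": [[[0.04,-0.004,0],[0,0,0],0],[[0.08,-0.004,0],[0,0,0],0],[[0.105,-0.004,0],[0,0,0],0],[[0.11,-0.004,0],[0,0,0],0],[[0.113,-0.004,0],[0,0,0],0],[[0.115,-0.004,0],[0,0,0],0],[[0.117,-0.004,0],[0,0,0],0],[[0.117,-0.004,0],[0,0,0],0]]}}

```text
clock: 14.18
ee_pos: [0.4828, 0.1806, 0.088]
tool_rot: [0.001, 1.568, 0.001]
wrist_force: [1.4, -0.9, 3.4]
grip_width: 0.0
```

>>> {"api": "move_arm", "payload": {"series": [[[0.001,0,0],[0,0,0],0],[[0.001,0,0],[0,0,0],0]]}}

```text
clock: 14.42
ee_pos: [0.4826, 0.1808, 0.0866]
tool_rot: [0.001, 1.569, 0.001]
wrist_force: [1.8, 0.1, 4.1]
grip_width: 0.0002
```

>>> {"api": "move_arm", "payload": {"series": [[[0.001,0,0],[0,0,0],0],[[0.001,0,0],[0,0,0],0]]}}

```text
clock: 14.68
ee_pos: [0.4826, 0.1807, 0.0861]
tool_rot: [0.0, 1.569, 0.001]
wrist_force: [0.7, -0.9, 9.6]
grip_width: -0.0002
```

Bottomed at 9.6 N. Retreat up and away to the robot's right, then check.

>>> {"api": "move_arm", "payload": {"series": [[[-0.04,0,0],[0,0,0],0],[[-0.09,0,0],[0,0,0],0],[[-0.14,-0.03,0],[0,0,0],0],[[-0.15,-0.08,-0.01],[0,0,0],0],[[-0.15,-0.13,-0.02],[0,0,0],0],[[-0.15,-0.18,-0.03],[0,0,0],0],[[-0.15,-0.23,-0.04],[0,0,0],0],[[-0.15,-0.28,-0.05],[0,0,0],0],[[-0.15,-0.33,-0.06],[0,0,0],0],[[-0.15,-0.38,-0.08],[0,0,0],0],[[-0.15,-0.38,-0.08],[0,0,0],0],[[-0.15,-0.38,-0.08],[0,0,0],0]]}}

```text
clock: 16.18
ee_pos: [0.4013, -0.1991, 0.2341]
tool_rot: [0.002, 1.573, 0.0]
wrist_force: [-0.5, -0.0, -0.1]
grip_width: -0.0001
```

```bash
python3 - <<'E'
from h import *
p,d=robot.read_camera("top");m=robot.camera_model("top")
cv2.imwrite("pics/t6.png",cv2.resize(p[120:290,140:360,::-1],None,fx=3.5,fy=3.5))
uv=np.stack(np.meshgrid(np.arange(160,400),np.arange(120,280)),-1).reshape(-1,2);P=pts(m,d,uv)
k=(P[:,1]<.122)&(P[:,1]>.055)&(P[:,2]>.05)&(P[:,2]<.1)&(P[:,0]>.58)&(P[:,0]<.66);print('knob',k.sum())
if k.any(): print(P[k].min(0),P[k].max(0))
k=(abs(P[:,1]-.28)<.05)&(P[:,0]>.58)&(P[:,0]<.65);print('lid',np.polyfit(P[k][:,0],P[k][:,2],1),np.median(P[k][:,2]))
print(robot.state()['clock'])
E
```

```text
knob 99
[0.60593586 0.09524346 0.07314465] [0.63015705 0.12048868 0.09475611]
lid [0.00131093 0.12070537] 0.12151101466959013
16.225
```

View pics/t6.png

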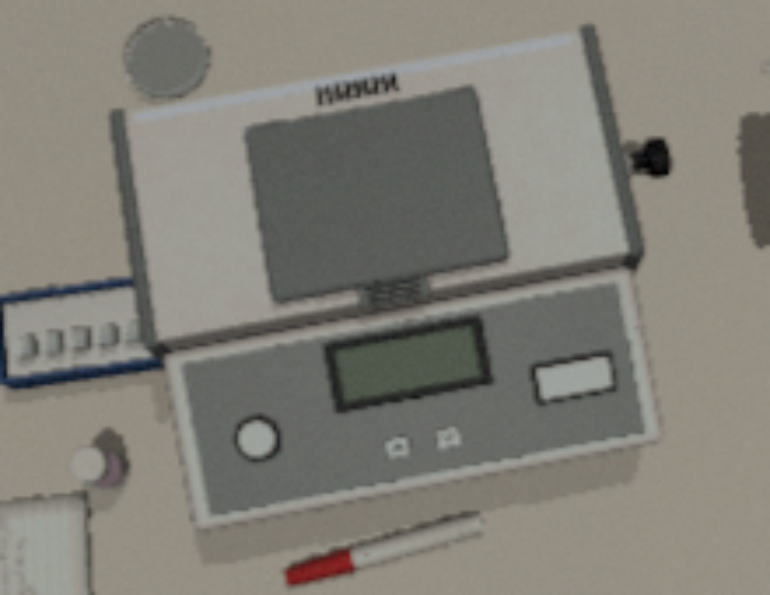

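The knob moved from y=0.066 to 0.095, full travel within measurement noise. The lid is shut, both keys are up, and the bystanders are in place.

```bash
python3 -c "
from plant import robot
print(robot.hand_in())"
```

```text
the job is handed in; nothing more can be done
None
```

I did all four steps in the order asked and handed the job in at about 16 s on the robot clock, with the arm clear of everything.

- **Lid:** I pushed it down and it eased shut. Its top measured flat at z = 0.1215 m, against 0.122 m when shut.
- **Zero key:** I pressed it until it bottomed out at about 11 N, with the lid shut and the rod still out (knob face measured at y = 0.066 m).
- **Rod:** I pushed the knob in until it stopped moving, at about 9 N. The camera showed 29 mm of travel against the nominal 30 mm. I put the difference down to measurement noise, since the push had reached the stop.
- **Read key:** I pressed it until it bottomed out at about 10 N.

The last picture shows the lid shut, the knob in, both keys back up, and the box, vial and pen in place. The arrow keys were not touched.

- **Failed check:** one knob check, just before the read key, found no points, most likely because the arm was in the way. For that step I relied on the force at the stop, and the final picture confirmed it afterwards.
- **Not checked:** nothing confirmed directly that the instrument registered the two key presses. I inferred it from the keys bottoming out.

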